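Shut down the laminator corner

TASK

Shut the laminator down for the night by pressing its controls in this order: first push its yellow roller-release key fully down so that it latches, then press the blue standby key fully down and let it up, and last press the red rocker on the power block to off. Do not press the green start key or the black rocker, pick nothing up, do not shift the power block, and leave everything else where it stands.

Things in the scene. Friction and masses are not known exactly. Their poses are not given: they have to be found in the camera images.
- laminator: Grey desk laminator with a dark control strip on its top and its entry slot towards the robot, 130 mm (x) by 350 mm (y) by 70 mm high, plus a clear 45 mm entry tray on its -x side. Fixed to the table. Origin at the centre of its underside; z up, y along its length.
- release_key_top (a point): Yellow oblong roller-release key on the laminator, cap 28 x 38 mm; origin of the point at the centre of the cap's top face, 15 mm above the laminator's top when up (85 mm above the table). The top face is level; z up. It moves down with the key. Caps of neighbouring keys lie 66 mm apart, centre to centre, in a row along the laminator's y; which key has which of the three places changes. 
- release_key (a joint): Travel of the yellow release key in m: 0 up, 0.006 fully down. A push latch: takes about 3 to 4 N and stays down where it is left.
- standby_key_top (a point): Round blue standby key on the laminator, cap 32 mm across; origin of the point at the centre of the cap's top face, 15 mm above the laminator's top when up (85 mm above the table). The top face is level; z up. It moves down with the key. 
- standby_key (a joint): Travel of the blue key in m: 0 up, 0.006 fully down. Sprung: starts to move at 1.5 N, fully down at 5 N, comes back up when let go. A press counts from 0.0045.
- start_key_top (a point): Round green start key on the laminator, cap 32 mm across, not to be pressed; origin of the point at the centre of the cap's top face, 15 mm above the laminator's top when up (85 mm above the table). The top face is level; z up. It moves down with the key. 
- start_key (a joint): Travel of the green start key in m: 0 up, 0.006 fully down. Sprung like the blue key.
- power_block: White weighted power block, 105 mm (x) by 160 mm (y), its top 45 mm above the table, 1.3 to 2 kg, standing loose on rubber feet. It carries the red rocker 38 mm to its +y side and the black rocker 38 mm to its -y side. Origin at the centre of its underside, z up.
- red_rocker_off (a point): Red rocker of the power block (the laminator's supply). Two flat halves, each 30 mm long (block's x) and 32 mm wide, meet in a shallow V at the hinge; the 'on' half (-x side) has a white line, the plain 'off' half is to +x. On: the 'off' half slopes up from 52 to 62 mm above the table. This point: top face of the 'off' half, 20 mm from the hinge, mid-width; press straight down here.
- red_rocker (a joint): Angle of the red rocker in rad: 0 on (as it starts), 0.36 fully off ('off' half level at 52 mm, 'on' half standing up). Needs about 2 to 3 N at the outer end of the raised half and stays where it is left.
- black_rocker_off (a point): Black rocker of the power block (another machine's supply), not to be pressed; same shape as the red one, the same point on its 'off' half.
- black_rocker (a joint): Angle of the black rocker in rad: 0 on (as it starts), 0.36 off.
- cone_a: Brown pine cone, 54 mm across, 75 mm high, standing on the table in front of the laminator. Origin at its foot.
- cone_b: Another such pine cone. Origin at its foot.
- pencil_cup: Blue cup of coloured pencils, 72 mm across, 150 mm high with the pencils, behind the laminator's +y end. Origin at its foot.
- tape_roll: Tan tape roll, 48 mm across, 18 mm high, lying on the laminator's top near its -y end. Origin at the centre of its underside.
- card_stack: Stack of brown reindeer cards with a red nose, 85 x 70 x 14 mm, in front of the laminator. Origin at the centre of its underside.
- glue_stick: Glue stick, 30 mm across, 85 mm high, standing in front of the power block (its -x side). Origin at its foot.
- glue_gun: Black glue gun with a yellow nozzle lying behind the power block, about 150 x 100 x 36 mm. Origin under its body.
Not all that is in view belongs to the job. Leave any purple look-alike of the power_block alone.

How it is judged:
On the way, in this order (a step that is already met when the one before it is completed fails the run):
1. the yellow release key is pushed down (value of joint release_key above 0.0045 m and value of joint standby_key below 0.001 m and value of joint red_rocker below 0.1 rad), for 0.1 s.
2. the blue standby key is pressed down, the red rocker still on (value of joint standby_key above 0.0045 m and value of joint red_rocker below 0.1 rad), for 0.05 s.
3. the blue key is up again and the red rocker is pressed to off (value of joint red_rocker above 0.28 rad and value of joint standby_key below 0.001 m), for 0.1 s.
At the end, for the whole second after the job is handed in: Yellow key down (at least 4.5 of its 6 mm), blue and green keys up (within 1 mm), red rocker off (at least 0.28 of 0.36 rad), black rocker still on, the power block within 15 mm of where it stood and at rest (all of step 3 and value of joint release_key above 0.0045 m and value of joint start_key below 0.001 m and value of joint black_rocker below 0.08 rad and distance of power_block from where it was at the start of the episode below 0.015 m and linear speed of power_block below 0.02 m/s); the robot touches nothing.
It fails at once if the blue key is pressed or the red rocker switched before the yellow key is down (value of joint release_key below 0.004 m and (value of joint standby_key above 0.003 m or value of joint red_rocker above 0.18 rad)).
It fails at once if the green start key is pressed (3 mm or more) (value of joint start_key above 0.003 m).
It fails at once if the black rocker is switched (value of joint black_rocker above 0.12 rad).
It fails at once if the power block is lifted, or shifted by more than 15 mm (distance of power_block from where it was at the start of the episode above 0.015 m or height (world z) of power_block above 0.01 m).
It fails at once if another thing is picked up, knocked over or shifted by more than 25 mm (distance of any of cone_a, cone_b, pencil_cup, tape_roll, card_stack, glue_stick, glue_gun from where it was at the start of the episode above 0.025 m or angle between any of cone_a, cone_b, pencil_cup, tape_roll, card_stack, glue_stick, glue_gun's own z axis and vertical above 0.5 rad).
It also fails if it takes over 45 s, if anything falls off the work surface, if the arm or the gripper's body presses on something with over 40 N, if the wrist force passes 120 N, or if a joint passes its speed limit or range.

ROBOT

A 7-joint arm with a two-finger parallel gripper is mounted at the origin on the work surface. World frame = base frame: x ahead of the robot, y to its left, z up, the work surface at z = 0. Lengths are in m, angles in rad, forces in N, time in s.
With the tool pointing down it reaches from about 0.425 to 0.825 m from the base axis. Payload 3.6 kg.
Tool frame: the origin (TCP) lies at the centre of the arm's flange, where the gripper is bolted on; the fingertips stand 186 mm ahead of it and the grasp point (between the pads) lies 167 mm ahead of it; z points along the fingers, y is the line along which they close (so a half turn about z gives the same grasp; the last joint's range is limited). The gripper opens to 93 mm and grips with 3 to 60 N. Pads are 15 mm wide; open, the fingers measure 128 mm over their backs; the gripper's body (75 mm by 188 mm) begins 65 mm behind the grasp point.
Start: joints at [1.212, 0.615, -0.013, 1.423, 0.008, 1.103, -0.04], TCP at [0.212, -0.615, 0.405] pointing down, gripper open.
Joint ranges: [-3.12, 3.12], [-0.3, 2.06], [-1.34, 1.32], [0.26, 2.42], [-1.36, 4.5], [0.01, 1.98], [-2.84, 2.84]. Speed limits (rad/s): [2.79, 2.79, 3.14, 3.14, 3.14, 3.14, 3.14].

INTERFACE

Orientations are given as a rotation vector (axis times angle).
In Python, from station import env gives the robot as it stands.
- The arm moves only by the shell command python3 -m inch 'ROWS' [FORCE]. ROWS is JSON, one flat list of numbers, 7 for each row, row after row: the turn, a rotation vector about the tool's x, y, z in rad, then the shift along the tool's x, y, z in mm, then the closure, from 0 (fully open) to 1 (shut). In form: [ax, ay, az, tx, ty, tz, grip, ax, ay, az, tx, ty, tz, grip, ...]. A call has 1 to 20 rows; each row shifts and turns the commanded pose from where the row before left it, along the tool's axes as they then stand; what a row does not reach is not made up. A row lasts 1/10 s, in which the tool goes at most 50 mm and 8.59 degrees, less where a joint would pass 70% of its speed; a pose out of reach is approached as far as the arm can. A call is refused whole if a number of a shift passes 50 or a number of a turn 0.15, either way. A call with a gripper value outside its range is refused whole. The fingers move at their own pace and stop on an object; FORCE is the grip in N (left out, the last holds). Time passes only in rows, so rows that do not move let the fingers close. It gives the time, the measured TCP pose, the force, the opening and the grip force at its end, in the units of the state.
- env.get_obs(): the state, without advancing time (a new reading comes with each control period).
- env.camera(name): name is "side" or "top"; returns a dict with "image" (480x640x3 uint8, red, green, blue), "depth" (480x640 float32, m along the optical axis (not along the pixel's ray), 0 where there is no reading), "mtx" (3x3 intrinsics, pixels), "rvec" (rotation vector, rad) and "tvec" (3), from world to camera coordinates, as OpenCV has them. Camera axes: x right, y down, z forward; pixel columns grow to the right and rows downward; lengths in m; the calibration is good to about 2 mm. A picture is of the moment at which its call begins.
- env.finish_job(): hands the job in; it is judged then, once.
The state is a dict: "time": time; "joint_pos": joint angles; "dq": joint speeds; "joint_torque": joint torques, N m; "position": TCP position; "eef_rot": TCP orientation; "contact_force": force on the tool from outside, world axes, zero at the start; "wrist_torque": the same for the moment, N m; "finger_gap": finger opening in m; "gripper_force": force on a finger pad.
Only numpy, scipy, OpenCV 4.12 (cv2) and the standard library are available. Lean on these libraries where they do the work, as an engineer would, in place of code of your own. Each camera call takes 0.05 s, during which the arm holds its last target. There are 200 camera calls.

## Working session

There is one attempt and no reset: what is moved stays moved. The work goes in short steps, Python scripts to look and compute and a shell command to move; the robot and the scene stay as the last step left them, time stands still between calls to the robot, and variables do not carry over. Pictures are saved under pics/ and viewed, at most 10 in all, crops included, and the job is handed in when it is done.

```bash
mkdir -p pics
cat > h.py <<'E'
import numpy as np, cv2
from station import env
def cam(n):
    c=env.camera(n); c['R']=cv2.Rodrigues(np.array(c['rvec'],float))[0]; c['t']=np.array(c['tvec'],float).ravel(); return c
def save(c,f): cv2.imwrite('pics/'+f,cv2.cvtColor(c['image'],cv2.COLOR_RGB2BGR))
def ray(c,u,v,z):
    d=c['R'].T@np.linalg.inv(c['mtx'])@[u,v,1]; o=-c['R'].T@c['t']; return o+d*(z-o[2])/d[2]
def cloud(c):
    v,u=np.mgrid[:480,:640]; d=c['depth']; p=np.stack([u,v,np.ones_like(u)],-1)@np.linalg.inv(c['mtx']).T*d[...,None]
    return (p-c['t'])@c['R']
E
python3 - <<'E'
from h import *
for n in('top','side'):
    c=cam(n); save(c,n+'1.png'); np.save(n+'.npy',c,allow_pickle=True)
    print(n,-c['R'].T@c['t'])
o=env.get_obs(); print({k:np.round(v,3) for k,v in o.items()})
E
```

```text
top [ 0.47173804 -0.00410286  1.31569863]
side [0.47184395 1.01797559 0.75025622]
{'time': np.float64(0.1), 'joint_pos': array([ 1.212,  0.616, -0.013,  1.425,  0.008,  1.103, -0.04 ]), 'dq': array([ 0.001, -0.001, -0.001, -0.006, -0.   , -0.001, -0.001]), 'joint_torque': array([ 1.0000e-03, -4.6004e+01,  2.1000e-01, -1.6625e+01, -6.1000e-02,
        1.7000e-02,  0.0000e+00]), 'position': array([ 0.212, -0.614,  0.404]), 'eef_rot': array([-3.096e+00, -5.180e-01,  1.000e-03]), 'contact_force': array([-0.344,  1.067,  0.853]), 'wrist_torque': array([ 0.014, -0.042, -0.04 ]), 'gripper_force': np.float64(0.0), 'finger_gap': np.float64(0.093)}
```

View pics/top1.png

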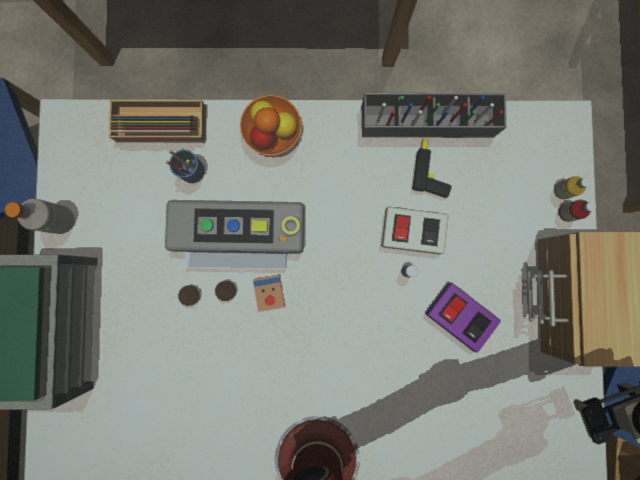

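View pics/side1.png

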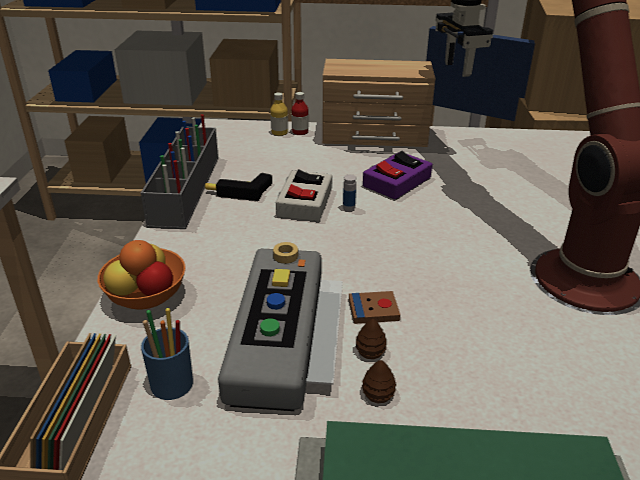

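The top view shows green at (206,225), blue at (233,226), yellow at (259,226) and the tape at (291,226). The white block is at (415,230), with its red rocker at (402,228) and black at (431,231). The purple look-alike is at (463,317). In the side view, yellow is at (281,278), blue at (276,300) and red at (302,192).

```bash
cat > m.py <<'E'
from h import *
C={n:np.load(n+'.npy',allow_pickle=True).item() for n in('top','side')}
box={'top':{'yellow':(245,215,275,238),'blue':(222,215,245,238),'green':(195,215,219,238),'red':(390,210,412,246)},
'side':{'yellow':(268,262,296,291),'blue':(262,290,290,312),'green':(255,315,285,337),'red':(280,178,320,205)}}
hue={'yellow':(22,38),'blue':(100,125),'green':(45,85),'red':(0,8)}
rays={}
for n,c in C.items():
    hsv=cv2.cvtColor(c['image'],cv2.COLOR_RGB2HSV); P=cloud(c)
    for k,(a,b,x,y) in box[n].items():
        s=hsv[b:y,a:x].astype(int); m=(s[...,0]>=hue[k][0])&(s[...,0]<=hue[k][1])&(s[...,1]>130)&(s[...,2]>70)
        if k=='red': m|=(s[...,0]>172)&(s[...,1]>130)&(s[...,2]>70)
        v,u=np.nonzero(m); p=P[b:y,a:x][m]
        if k!='red':
            zt=np.percentile(p[:,2],90); q=p[p[:,2]>zt-.004]
        else: q=p
        uv=(u.mean()+a,v.mean()+b)
        print(n,k,m.sum(),'px',np.round(uv,1),'ray',np.round(ray(c,*uv,.085 if k!='red' else .055),4),'cloud med',np.round((q.min(0)+q.max(0))/2,4),'min',np.round(q.min(0),3),'max',np.round(q.max(0),3))
        o=-c['R'].T@c['t']; rays.setdefault(k,[]).append((o,ray(c,*uv,0)-o))
for k,((o1,d1),(o2,d2)) in rays.items():
    s=np.linalg.lstsq(np.stack([d1,-d2],1),o2-o1,rcond=None)[0]; print(k,'2view',np.round(o1+d1*s[0],4),np.round(o2+d2*s[1],4))
c=C['top'];hsv=cv2.cvtColor(c['image'],cv2.COLOR_RGB2HSV)
P=cloud(c)
# white block outline: top-face points by height
m=(abs(P[...,2]-.045)<.006)&(np.mgrid[:480,:640][1]>370)&(np.mgrid[:480,:640][1]<460)&(np.mgrid[:480,:640][0]>200)&(np.mgrid[:480,:640][0]<262)&(hsv[...,1]<60)
print('block',cv2.minAreaRect((P[m][:,:2]*1000).astype(np.float32)),np.median(P[m],0))
m=(abs(P[...,2]-.07)<.006)&(np.mgrid[:480,:640][1]<320)&(np.mgrid[:480,:640][1]>150)&(np.mgrid[:480,:640][0]>190)&(np.mgrid[:480,:640][0]<262)
print('lam',cv2.minAreaRect((P[m][:,:2]*1000).astype(np.float32)),np.median(P[m],0))
# rocker profile: height along x at red col
for r in range(212,244,2): print(r,np.round(P[r,402],3),c['image'][r,402], end=';')
from scipy.spatial.transform import Rotation as Ro
print(Ro.from_rotvec([-3.096,-.518,.001]).as_matrix().round(3))
E
python3 m.py
```

```text
top yellow 150 px [259.  225.5] ray [0.5948 0.1444 0.085 ] cloud med [0.5946 0.1442 0.0874] min [0.583 0.126 0.084] max [0.606 0.162 0.091]
top blue 107 px [232.6 225. ] ray [0.5959 0.2099 0.085 ] cloud med [0.596  0.2098 0.0873] min [0.583 0.196 0.083] max [0.609 0.224 0.091]
top green 90 px [206.  224.6] ray [0.5968 0.276  0.085 ] cloud med [0.5971 0.2759 0.0867] min [0.586 0.263 0.083] max [0.609 0.289 0.09 ]
top red 271 px [401.5 227. ] ray [ 0.5941 -0.2157  0.055 ] cloud med [ 0.5468 -0.1191  0.6799] min [ 0.472 -0.234  0.044] max [ 0.622 -0.004  1.316]
side yellow 227 px [280.8 276.3] ray [0.5946 0.1502 0.085 ] cloud med [0.595  0.145  0.0848] min [0.581 0.125 0.082] max [0.609 0.165 0.088]
side blue 171 px [275.4 298.5] ray [0.5963 0.2123 0.085 ] cloud med [0.5414 0.6068 0.4159] min [0.472 0.196 0.082] max [0.611 1.018 0.75 ]
side green 191 px [269.4 324.8] ray [0.5975 0.2785 0.085 ] cloud med [0.5416 0.6402 0.416 ] min [0.472 0.262 0.082] max [0.611 1.018 0.75 ]
side red 180 px [300.7 191. ] ray [ 0.593  -0.2122  0.055 ] cloud med [ 0.5927 -0.2259  0.0539] min [ 0.563 -0.258 
[... 582 characters left out ...]
] [169 179 167];214 [ 0.628 -0.219  0.047] [143 153 143];216 [ 0.622 -0.217  0.059] [119  57  54];218 [ 0.617 -0.217  0.059] [151  56  52];220 [ 0.612 -0.217  0.06 ] [150  56  53];222 [ 0.607 -0.217  0.058] [151  57  53];224 [ 0.601 -0.217  0.058] [152  59  57];226 [ 0.597 -0.218  0.051] [149  55  52];228 [ 0.592 -0.218  0.052] [157  62  59];230 [ 0.587 -0.218  0.052] [165  63  57];232 [ 0.582 -0.218  0.049] [163  58  54];234 [ 0.576 -0.217  0.053] [165  62  58];236 [ 0.571 -0.218  0.05 ] [142  84  84];238 [ 0.566 -0.218  0.048] [163  92  94];240 [ 0.562 -0.219  0.042] [78 52 52];242 [ 0.556 -0.218  0.045] [156 167 159];[[ 0.946  0.326 -0.001]
 [ 0.326 -0.946  0.002]
 [-0.    -0.003 -1.   ]]
```

```bash
python3 - <<'E'
from h import *
P=cloud(np.load('top.npy',allow_pickle=True).item()); 
q=P[225:370,515:640].reshape(-1,3); q=q[(q[:,2]<.5)&(q[:,2]>.1)]
print('drawers',np.percentile(q,1,axis=0),np.percentile(q,99,axis=0))
E
python3 -m inch '[0,0,0.111,0,0,0,1, 0,0,0.111,0,0,0,1, 0,0,0.11,0,0,0,1]' 20
```

```text
drawers [ 0.27407729 -0.72522394  0.10406363] [ 0.56637155 -0.54025848  0.20440718]
time: 0.4
position: [0.2116, -0.6144, 0.404]
eef_rot: [-3.14, 0.008, 0.001]
contact_force: [-0.2, 0.3, -0.0]
finger_gap: 0.0737
gripper_force: 0.0
```

```bash
python3 -m inch '[0,0,0,0,-40,0,1, 0,0,0,0,-40,0,1, 0,0,0,0,-40,0,1, 0,0,0,22,-37,0,1, 0,0,0,22,-37,0,1, 0,0,0,22,-37,0,1, 0,0,0,22,-37,0,1, 0,0,0,22,-37,0,1, 0,0,0,22,-37,0,1, 0,0,0,22,-37,0,1, 0,0,0,22,-37,0,1, 0,0,0,22,-37,0,1, 0,0,0,22,-37,0,1, 0,0,0,22,-37,0,1, 0,0,0,22,-37,0,1, 0,0,0,22,-37,0,1, 0,0,0,22,-37,0,1, 0,0,0,22,-37,0,1, 0,0,0,22,-37,0,1, 0,0,0,22,-37,0,1]'
```

```text
time: 2.4
position: [0.5864, 0.1359, 0.4043]
eef_rot: [3.141, -0.0, -0.001]
contact_force: [-0.0, -0.2, 0.9]
finger_gap: 0.0001
gripper_force: 0.0
```

```bash
python3 -m inch '[0,0,0,0,0,0,1, 0,0,0,0,0,0,1, 0,0,0,0,0,0,1]'
```

```text
time: 2.7
position: [0.5856, 0.1329, 0.4044]
eef_rot: [3.14, -0.003, -0.002]
contact_force: [-0.4, -0.3, -0.3]
finger_gap: -0.0
gripper_force: 0.0
```

```bash
python3 -m inch '[0,0,0,5,-6,0,1, 0,0,0,4.5,-6,0,1, 0,0,0,0,0,35,1, 0,0,0,0,0,35,1, 0,0,0,0,0,33,1, 0,0,0,0,0,15,1, 0,0,0,0,0,0,1, 0,0,0,0,0,0,1]'
```

```text
time: 3.5
position: [0.5959, 0.1465, 0.2873]
eef_rot: [-3.141, 0.001, -0.002]
contact_force: [0.1, -0.1, -0.6]
finger_gap: 0.0007
gripper_force: 0.0
```

Run:
```python
from h import *
c=cam('side'); i=c['image'][220:370,200:380]; cv2.imwrite('pics/s2.png',cv2.cvtColor(cv2.resize(i,None,fx=4,fy=4),cv2.COLOR_RGB2BGR))
```

```text
(no output)
```

View pics/s2.png

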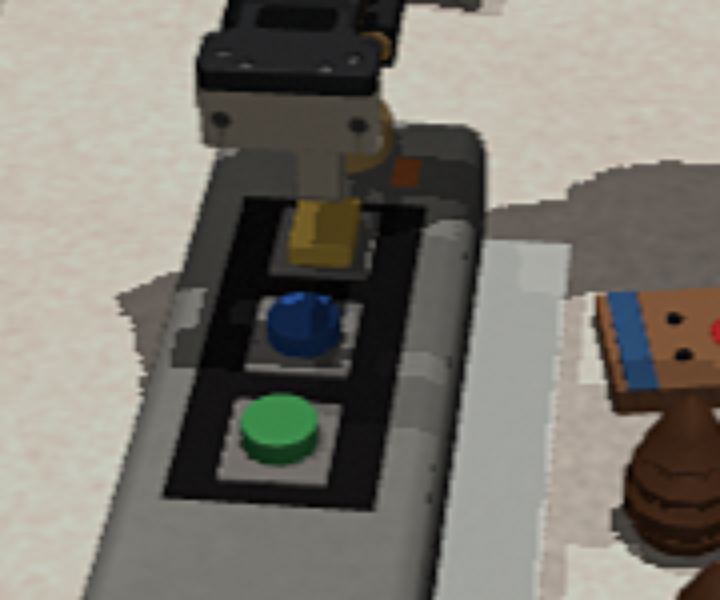

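The closed fingertips stand just above the yellow cap, at crop (322,200) over the cap at (325,230). Blue and green are clear. Pressing now.

```bash
python3 -m inch '[0,0,0,0,0,8,1, 0,0,0,0,0,4,1, 0,0,0,0,0,2,1, 0,0,0,0,0,2,1, 0,0,0,0,0,2,1, 0,0,0,0,0,2,1, 0,0,0,0,0,0,1, 0,0,0,0,0,0,1]'
```

```text
time: 4.35
position: [0.5953, 0.1464, 0.2667]
eef_rot: [-3.142, 0.0, 0.0]
contact_force: [-1.3, -0.6, 1.3]
finger_gap: 0.0005
gripper_force: 0.7
```

```bash
python3 -m inch '[0,0,0,0,0,1,1, 0,0,0,0,0,0,1, 0,0,0,0,0,1,1, 0,0,0,0,0,0,1, 0,0,0,0,0,1,1, 0,0,0,0,0,0,1, 0,0,0,0,0,0,1]'
```

```text
time: 5.05
position: [0.5953, 0.1464, 0.2653]
eef_rot: [-3.142, 0.0, -0.001]
contact_force: [-3.9, -0.7, 10.9]
finger_gap: 0.0002
gripper_force: 5.0
```

It stopped against about 11 N with the tip at z≈0.079, which is fully down. Lifting and moving over blue, 65.5 mm in +y.

```bash
python3 -m inch '[0,0,0,0,0,-10,1, 0,0,0,0,0,-25,1, 0,0,0,0,0,-25,1, 0,0,0,0,-30,0,1, 0,0,0,0.5,-34,0,1, 0,0,0,0,0,0,1, 0,0,0,0,0,0,1, 0,0,0,0,0,0,1]'
python3 - <<'E'
from h import *
c=cam('side'); i=c['image'][220:370,200:380]; cv2.imwrite('pics/s3.png',cv2.cvtColor(cv2.resize(i,None,fx=4,fy=4),cv2.COLOR_RGB2BGR))
P=cloud(c); q=P[255:292,262:300].reshape(-1,3); q=q[(abs(q[:,0]-.595)<.01)&(abs(q[:,1]-.145)<.015)]
print('yellow z',np.median(q[:,2]),len(q)); print(env.get_obs()['position'])
E
```

```text
time: 5.85
position: [0.5962, 0.209, 0.3235]
eef_rot: [3.14, -0.003, -0.0]
contact_force: [0.4, -0.4, 0.4]
finger_gap: 0.0004
gripper_force: 0.0
yellow z 0.07802652775678667 97
[0.59625919 0.20868335 0.32357209]
```

View pics/s3.png

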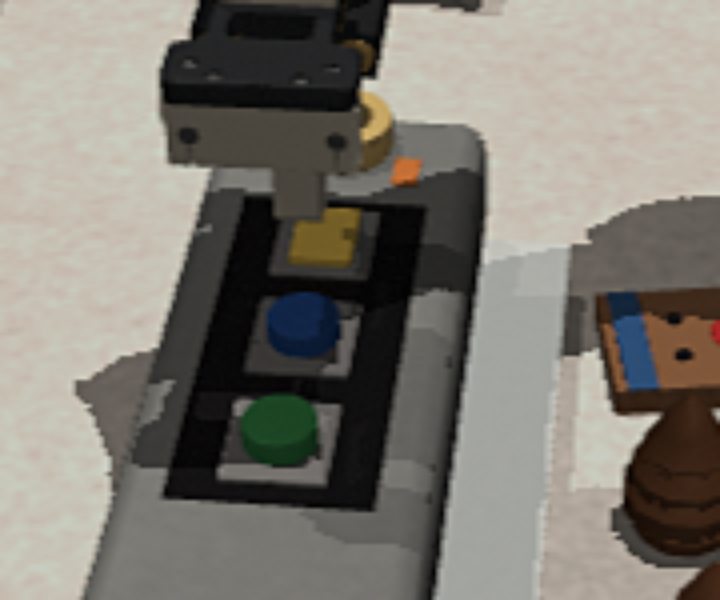

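Yellow at crop (325,238) sits low, with its top measured at z=0.078, so it latched. The tool is over blue (303,323). Pressing blue and letting it up.

```bash
python3 -m inch '[0,0,0,0,-1,20,1, 0,0,0,0,0,15,1, 0,0,0,0,0,10,1, 0,0,0,0,0,4,1, 0,0,0,0,0,3,1, 0,0,0,0,0,3,1, 0,0,0,0,0,3,1, 0,0,0,0,0,2,1, 0,0,0,0,0,1,1, 0,0,0,0,0,0,1, 0,0,0,0,0,0,1, 0,0,0,0,0,0,1]'
```

```text
time: 7.1
position: [0.5961, 0.211, 0.2654]
eef_rot: [3.141, -0.001, 0.002]
contact_force: [-3.9, -2.1, 12.6]
finger_gap: 0.0008
gripper_force: 6.0
```

```bash
python3 -m inch '[0,0,0,0,0,-10,1, 0,0,0,0,0,-30,1, 0,0,0,0,0,-30,1, 0,0,0,0,0,-20,1, 0,0,0,1.7,43,0,1, 0,0,0,1.7,43,0,1, 0,0,0,1.7,43,0,1, 0,0,0,1.7,43,0,1, 0,0,0,1.7,43,0,1, 0,0,0,1.7,43,0,1, 0,0,0,1.7,43,0,1, 0,0,0,1.7,43,0,1, 0,0,0,1.7,43,0,1, 0,0,0,1.7,43,0,1, 0,0,0.12,0,0,0,1, 0,0,0,0,0,0,1, 0,0,0,0,0,0,1, 0,0,0,0,0,0,1]'
python3 - <<'E'
from h import *
c=cam('side'); P=cloud(c)
for n,y in(('yellow',.145),('blue',.21),('green',.2765)):
    q=P[255:345,250:300].reshape(-1,3); q=q[(abs(q[:,0]-.596)<.008)&(abs(q[:,1]-y)<.008)]; print(n,np.median(q[:,2]))
E
```

```text
time: 8.9
position: [0.6133, -0.2165, 0.3529]
eef_rot: [-3.135, 0.181, -0.001]
contact_force: [-0.4, 0.1, 0.2]
finger_gap: 0.0008
gripper_force: 0.0
yellow 0.07796947012821076
blue 0.08454328703004872
green 0.08409866247415096
```

```bash
python3 -m inch '[0,0,0,0,2,20,1, 0,0,0,0,0,30,1, 0,0,0,0,0,25,1, 0,0,0,0,0,8,1, 0,0,0,0,0,0,1, 0,0,0,0,0,0,1, 0,0,0,0,0,0,1]'
python3 - <<'E'
from h import *
c=cam('side'); i=c['image'][130:230,230:380]; cv2.imwrite('pics/s4.png',cv2.cvtColor(cv2.resize(i,None,fx=5,fy=5),cv2.COLOR_RGB2BGR))
E
```

```text
time: 9.65
position: [0.6133, -0.2206, 0.2715]
eef_rot: [3.135, -0.188, 0.005]
contact_force: [0.5, 0.0, 0.0]
finger_gap: 0.0007
gripper_force: 0.0
```

View pics/s4.png

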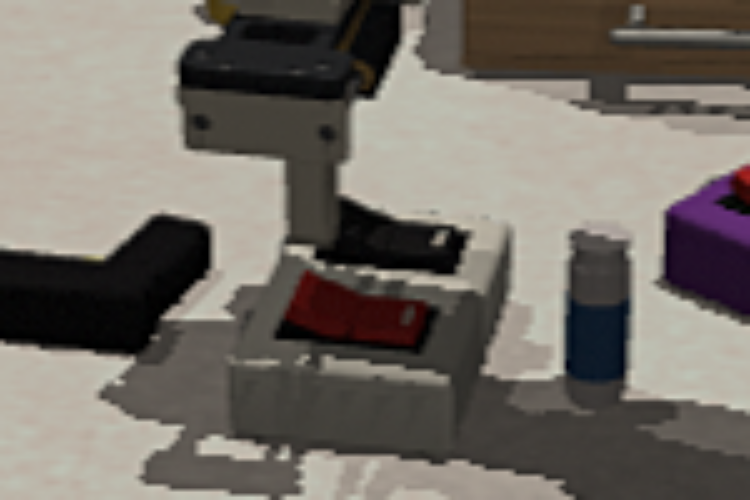

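The fingertip, at crop (312,240), hovers over the raised "off" half at (318,300), about 25 mm above it. The black rocker at (400,235) is clear. Pressing slowly.

```bash
python3 -m inch '[0,0,0,0,-2,12,1, 0,0,0,0,0,8,1, 0,0,0,0,0,3,1, 0,0,0,0,0,2,1, 0,0,0,0,0,2,1, 0,0,0,0,0,2,1, 0,0,0,0,0,2,1, 0,0,0,0,0,2,1, 0,0,0,0,0,1,1, 0,0,0,0,0,0,1, 0,0,0,0,0,0,1, 0,0,0,0,0,0,1]'
```

```text
time: 10.9
position: [0.6135, -0.2183, 0.2383]
eef_rot: [-3.136, 0.188, -0.004]
contact_force: [-1.0, 2.7, 12.4]
finger_gap: 0.0004
gripper_force: 6.2
```

Tip z is 0.0523 at 12 N, so the rocker is fully off. Lifting straight up, then checking.

```bash
python3 -m inch '[0,0,0,0,0,-5,1, 0,0,0,0,0,-20,1, 0,0,0,0,0,-40,1, 0,0,0,0,0,-40,1, 0,0,0,0,0,-40,1, 0,0,0,-40,0,0,1, 0,0,0,-40,0,0,1, 0,0,0,-40,0,0,1, 0,0,0,0,0,0,1, 0,0,0,0,0,0,1, 0,0,0,0,0,0,1]'
python3 - <<'E'
from h import *
c=cam('side'); i=c['image'][130:230,230:380]; cv2.imwrite('pics/s5.png',cv2.cvtColor(cv2.resize(i,None,fx=5,fy=5),cv2.COLOR_RGB2BGR))
P=cloud(c)
for n,x,y in(('off',.6135,-.2185),('on',.5742,-.214),('yellow',.595,.145),('blue',.596,.21),('green',.597,.2765)):
    q=P[150:345].reshape(-1,3); q=q[(abs(q[:,0]-x)<.006)&(abs(q[:,1]-y)<.008)&(q[:,2]<.12)]; print(n,len(q),np.median(q[:,2]))
E
```

```text
time: 12.0
position: [0.4944, -0.2046, 0.3807]
eef_rot: [3.136, -0.189, 0.001]
contact_force: [0.7, -0.1, -0.4]
finger_gap: 0.0004
gripper_force: 0.0
off 17 0.051327843282387195
on 18 0.058076914401440714
yellow 34 0.077942252628485
blue 43 0.08387224006464376
green 49 0.08359517634018808
```

View pics/s5.png

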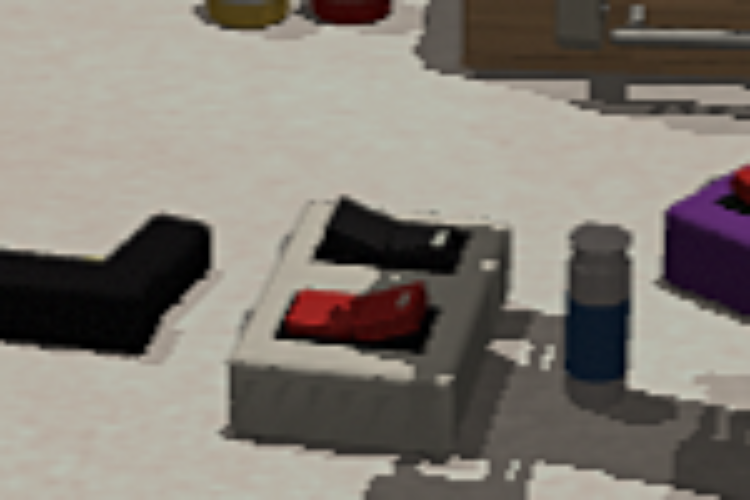

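The red rocker is off: the "off" half at crop (318,315) is level and the "on" half at (395,305) is raised. Black is still on, the block hasn't moved, and the arm is clear.

```bash
python3 -c "from station import env; print(env.finish_job())"
```

```text
the job is handed in; nothing more can be done
None
```

I handed the job in at about 12 s: yellow is latched down, blue was pressed and came back up, and the red rocker is off, while green, the black rocker and the power block look untouched in the last check (no verdict was returned).

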